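Find the rocking condiment lid and press it home

ROBOT

A 6-joint arm with a two-finger parallel gripper is mounted at the origin on the work surface. World frame = base frame: x ahead of the robot, y to its left, z up, the work surface at z = 0. Lengths are in mm, angles in rad, forces in N, time in s.
With the tool pointing down it reaches from about 400 to 925 mm from the base axis. Payload 12.5 kg.
Tool frame: the origin (TCP) lies at the centre of the arm's flange, where the gripper is bolted on; the fingertips stand 190 mm ahead of it and the grasp point (between the pads) lies env.grip_point_offset ahead of it (env.grip_point_offset is the distance from the TCP to the grasp point, in mm); z points along the fingers, x is the direction in which the jaws open and shut, and the axes are right-handed (so a half turn about z gives the same grasp; the last joint's range is limited). The gripper opens to 95 mm and grips with 3 to 60 N. Pads are 20 mm wide; open, the fingers measure 119 mm over their backs; the gripper's body (75 mm by 180 mm) begins 59 mm behind the grasp point.
Start: joints at [1.011, 0.491, 1.559, -0, 1.092, -0.106], TCP at [273.968, 561.753, 404.761] pointing down, gripper open.
Joint ranges: [-3.1, 3.1], [-0.84, 2.19], [0.05, 2.79], [-1.13, 4.28], [0.06, 2.93], [-2.69, 2.69]. Speed limits (rad/s): [2.22, 2.22, 2.79, 3.14, 3.14, 3.14].

INTERFACE

Orientations are given as [roll, pitch, yaw] about the fixed x, y, z axes, in that order (R = Rz(yaw) Ry(pitch) Rx(roll)).
In Python, from cell import state, read_camera, camera_model, job_done, env gives the robot as it stands.
- The arm moves only by the tool arm_command, never from a script. Its argument "steps" is a list of rows, each a list of 6 numbers: the shift along the tool's x, y, z in cm, then the turn, a rotation vector about the tool's x, y, z in degrees. In form: [[dx, dy, dz, rx, ry, rz], ...]. A call has 1 to 12 rows; each row is the pose to reach, as a shift and turn from the pose commanded when the call began, along the tool's axes at that moment; what a row does not reach only later rows make up. A row lasts 1/12 s, in which the tool goes at most 41.7 mm and 7.16 degrees, less where a joint would pass 70% of its speed; a pose out of reach is approached as far as the arm can. A call with a gripper value outside its range is refused whole. "jaw" is the finger opening in cm, from 0 to 9.51, set as the call begins (left out, the last holds). The fingers move at their own pace and stop on an object; the grip force is fixed at half the most. Time passes only in rows, so rows that repeat a pose let the fingers close. It gives the time, the measured TCP pose, the force and the opening at its end, in the units of the state.
- state(): the state, without advancing time (a new reading comes with each control period).
- read_camera(name): name is "scene" or "top"; returns the picture (420x560x3 uint8, red, green, blue); there is no depth.
- camera_model(name): a dict with "K" (3x3 intrinsics, pixels), "k1" (the pictures are not rectified: a ray, as slopes to the right and down, at radius r is drawn at 1 + k1 r^2 times it, then the intrinsics apply), "xyz" and "rotation" of the camera in the world. Camera axes: x right, y up, looking along -z (the intrinsics and any distortion apply to the point x, -y, -z); pixel columns grow to the right and rows downward; lengths in mm; the calibration is good to about 2 mm. A picture is of the moment at which its call begins. camera_model takes no time and is no camera call.
- job_done(): hands the job in, once; it reports no verdict.
The state is a dict: "t": time; "joints": joint angles; "qvel": joint speeds; "tau": joint torques, N m; "eef_pos": TCP position; "tcp_rot": TCP orientation; "ft_force": force on the tool from outside, world axes, zero at the start; "moment": the same for the moment, N m; "opening": opening from 0.0 (shut) to 1.0 (fully open).
Only numpy, scipy, OpenCV 4.12 (cv2) and the standard library are available. Lean on these libraries where they do the work, as an engineer would, in place of code of your own. Each camera call takes 0.05 s, during which the arm holds its last target. There are 200 camera calls.

TASK

One of the four steel lids on the condiment block is not seated and rocks, though all four look alike: press down on the edges of the lids with closed fingers until you find the one that rocks under the press. Then press that lid down at its middle until it is fully home and level, and finish with the closed fingertips still holding it down at its middle. Only touch the lids: do not pick up or shift any of them, and leave the other things on the counter where they stand.

Things in the scene. Friction and masses are not known exactly. Their poses are not given: they have to be found in the camera images.
- block: Dark wooden condiment block, 120 mm (x) by 430 mm (y, the row of lids) by 45 mm tall, fixed, turned up to 0.4 rad; +y end to the robot's left. Four white ceramic pots, rims 80 mm across outside and 58 mm inside, are sunk in it and stand 18 to 26 mm out of its top; a lid lies on each. Origin: centre of its underside, on the counter.
- lid_1: Leftmost of four identical flat round steel lids, at block x = 0, y = +150 mm. A disc 80 mm across and 8 mm thick, no knob, a thin 6 mm skirt hiding the rim; under it a plug 54 mm across, 7 mm deep hangs in the pot's mouth. 100 g, loose. Origin: centre of the disc's underside (flat top 8 mm above it); z is its up axis. Any of the four may be the loose one; their start heights tell nothing.
- lid_2: Second lid from the left, same as lid_1, at block y = +50 mm. Pot heights differ a little, so the lids' origins start anywhere from 67 to 71 mm above the counter. A seated lid lies on its pot's rim (29 to 40 mm from the centre) and keeps still when pressed anywhere.
- lid_3: Third lid from the left, same as lid_1, at block y = -50 mm. The loose lid, whichever it is, balances 5 mm above its rim on a stiff seal 22 mm across at its centre. Pressed 30 mm out from the centre, 1 to 3 N tip it by 0.1 to 0.2 rad: the pressed side sinks 2 to 4 mm, the far edge rises. Let go, it falls back level.
- lid_4: Rightmost lid, same as lid_1, at block y = -150 mm. Pressed within 7 mm of its centre, the loose lid holds until about 10 N, then goes straight down 5 mm until it lies on its rim; it stays there and rocks no more. Its origin is then 63 to 65 mm above the counter, lower than the other lids.
- cup: Bystander: yellow plastic measuring cup, 72 mm across, 55 mm tall, with a flat handle reaching 104 mm out along its +y; stands in front of the block (robot's side). Origin: centre of its underside.
- salt: Bystander: small marble salt pot with a wooden lid, 54 mm across, 50 mm tall; stands in front of the block. Origin: centre of its underside.
- clip_jar: Bystander: empty glass jar with a spring-clip glass lid, 84 mm across, 102 mm tall; stands behind the block. Origin: centre of its underside.
- bowl: Bystander: small olive-wood bowl, 96 mm across, 40 mm tall; stands behind the block. Origin: centre of its underside.
- colander: Bystander: stainless colander, 224 mm across, 100 mm tall, two loop handles; stands to the left of the block. Origin: centre of its underside.
- mortar: Bystander: white ceramic mortar, 132 mm across, 85 mm tall, its pestle leaning out to 150 mm; stands to the right of the block. Origin: centre of its underside.
- spoon: Bystander: wooden spoon, 200 mm long, lying on the counter to the right of the block. Origin: centre of its underside, on the counter.
There are look-alikes about, which are no part of the job. Leave any green look-alike of the lid_4 alone. What is shaped like the lid_1 but brown is not meant.

How it is judged (in metres and radians):
On the way, in this order (a step that is already met when the one before it is completed fails the run):
1. a lid has rocked under the fingertips (((angle between lid_1's own z axis and vertical above 0.04 rad and contact force between the fingers and lid_1 above 0.2 N) or (angle between lid_2's own z axis and vertical above 0.04 rad and contact force between the fingers and lid_2 above 0.2 N) or (angle between lid_3's own z axis and vertical above 0.04 rad and contact force between the fingers and lid_3 above 0.2 N) or (angle between lid_4's own z axis and vertical above 0.04 rad and contact force between the fingers and lid_4 above 0.2 N))), for 0.05 s.
2. the loose lid is pressed home, down on its rim and level (((z of lid_1 in the frame of block below 0.0655 m and angle between lid_1's own z axis and vertical below 0.035 rad) or (z of lid_2 in the frame of block below 0.0655 m and angle between lid_2's own z axis and vertical below 0.035 rad) or (z of lid_3 in the frame of block below 0.0655 m and angle between lid_3's own z axis and vertical below 0.035 rad) or (z of lid_4 in the frame of block below 0.0655 m and angle between lid_4's own z axis and vertical below 0.035 rad))), for 0.2 s.
At the end, for the whole second after the job is handed in: The loose lid is home (origin under 65.5 mm above the block's underside) and the closed fingertips still press it with over 1 N, the grasp point within 25 mm of its centre seen from above. All four lids are level within 0.035 rad and within 12 mm of where they started (((z of lid_1 in the frame of block below 0.0655 m and angle between lid_1's own z axis and vertical below 0.035 rad and contact force between the fingers and lid_1 above 1 N and horizontal distance between the grasp point and lid_1 below 0.025 m) or (z of lid_2 in the frame of block below 0.0655 m and angle between lid_2's own z axis and vertical below 0.035 rad and contact force between the fingers and lid_2 above 1 N and horizontal distance between the grasp point and lid_2 below 0.025 m) or (z of lid_3 in the frame of block below 0.0655 m and angle between lid_3's own z axis and vertical below 0.035 rad and contact force between the fingers and lid_3 above 1 N and horizontal distance between the grasp point and lid_3 below 0.025 m) or (z of lid_4 in the frame of block below 0.0655 m and angle between lid_4's own z axis and vertical below 0.035 rad and contact force between the fingers and lid_4 above 1 N and horizontal distance between the grasp point and lid_4 below 0.025 m)) and angle between each of lid_1, lid_2, lid_3, lid_4's own z axis and vertical below 0.035 rad and distance of each of lid_1, lid_2, lid_3, lid_4 from where it was at the start of the episode below 0.012 m); the arm keeps its last pose, push and grip.
It fails at once if a lid is lifted or carried off (more than 20 mm from its start) (distance of any of lid_1, lid_2, lid_3, lid_4 from where it was at the start of the episode above 0.02 m).
It fails at once if a bystander is shifted or lifted by more than 25 mm (distance of any of cup, salt, clip_jar, bowl, colander, mortar, spoon from where it was at the start of the episode above 0.025 m).
It also fails if it takes over 48 s, if anything falls off the work surface, if the arm or the gripper's body presses on something with over 40 N, if the wrist force passes 120 N, or if a joint passes its speed limit or range.

## Working session

There is one attempt and no reset: what is moved stays moved. The work goes in short steps, Python scripts to look and compute and a tool call to move; the robot and the scene stay as the last step left them, time stands still between calls to the robot, and variables do not carry over. Pictures are saved under pics/ and viewed, about 8 in all and at most 12, crops included, and the job is handed in when it is done.

Besides the shell and the picture viewer there is one more tool, called after "Request:" by a JSON object that holds its "api" and its "payload". arm_command: Moves the arm, as the interface text tells. Its arguments: {"type":"object","properties":{"steps":{"type":"array"},"jaw":{"type":"number"}},"required":["steps"]}

```bash
mkdir -p pics; ls; python3 - <<'E'
from cell import *
import cv2
for n in("scene","top"):
    cv2.imwrite(f"pics/{n}0.png",read_camera(n)[:,:,::-1]); m=camera_model(n); print(n,m)
print(state(),env.grip_point_offset)
E
```

```text
pics
scene {'K': array([[539.5322691 ,   0.        , 273.50522942],
       [  0.        , 539.5322691 , 209.4458128 ],
       [  0.        ,   0.        ,   1.        ]]), 'k1': -0.041543776751657296, 'xyz': array([1181.67151013,  842.28871221, 1102.42707875]), 'rotation': array([0.77371061, 0.00906292, 2.49938005])}
top {'K': array([[397.85036669,   0.        , 281.66921116],
       [  0.        , 397.85036669, 206.22463891],
       [  0.        ,   0.        ,   1.        ]]), 'k1': -0.09715369347572274, 'xyz': array([ 277.40039854,    1.82138651, 1325.64517391]), 'rotation': array([ 0.24617833, -0.00195862, -1.47318631])}
{'t': 0.1, 'joints': array([ 1.01139605e+00,  4.91481919e-01,  1.55937344e+00,  1.20773935e-05,
        1.09171749e+00, -1.05626392e-01]), 'qvel': array([ 8.19115628e-04, -1.54804302e-03, -1.71269635e-03, -6.45216903e-04,
       -3.89674655e-04,  8.02652151e-05]), 'tau': array([ 3.01769054e-03, -6.13624763e+01, -2.58605826e+01,  6.93371077e-02,
        4.70828195e-02, -6.32073807e-05]), 'eef_pos': array([273.95461707, 561.72964526, 404.23607388]), 'tcp_rot': array([-3.14147866e+00,  9.73606487e-04,  1.11701692e+00]), 'ft_force': array([ 0.13635405, -0.35809802, -0.47244583]), 'moment': array([-0.00078382, -0.00845825,  0.00991883]), 'opening': 1.0013102233280964} 171.3
```

View pics/top0.png

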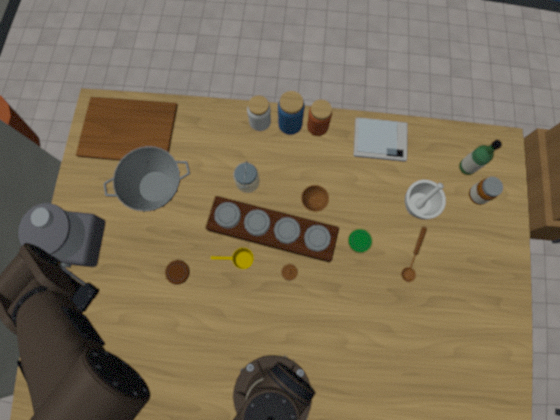

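View pics/scene0.png

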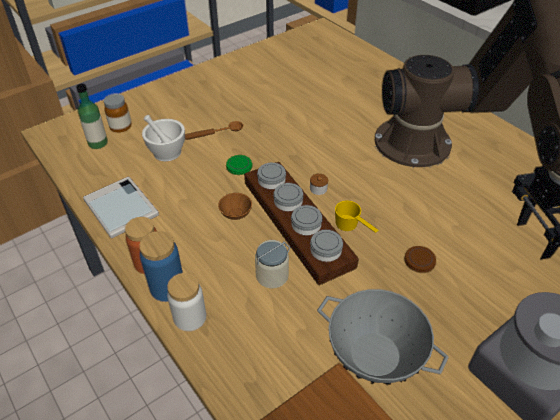

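Candidates for the lids in the top view: four steel discs at (227,214), (257,222), (287,230) and (317,237). The look-alikes are a green disc at (360,240) and a brown one at (177,272). The four steel discs on the block are the targets, and I'll check them in one close crop.

```bash
cat > h.py <<'E'
import numpy as np, cv2
from cell import *
from scipy.spatial.transform import Rotation as R
def ray(n,uv):
    m=camera_model(n); K=m['K']; p=(np.array(uv,float)-K[:2,2])/K[0,0]
    q=p.copy()
    for _ in range(20): q=p/(1+m['k1']*(q@q))
    d=R.from_euler('xyz',m['rotation']).apply([q[0],-q[1],-1]); return m['xyz'],d
def onz(n,uv,z):
    o,d=ray(n,uv); return o+d*(z-o[2])/d[2]
def proj(n,P):
    m=camera_model(n); c=R.from_euler('xyz',m['rotation']).inv().apply(np.asarray(P,float)-m['xyz'])
    q=np.array([c[0],-c[1]])/-c[2]; q=q*(1+m['k1']*(q@q)); return m['K'][0,0]*q+m['K'][:2,2]
E
python3 - <<'E'
from h import *
im=cv2.imread('pics/top0.png'); sc=cv2.imread('pics/scene0.png')
hsv=cv2.cvtColor(im,cv2.COLOR_BGR2HSV)
mask=((hsv[...,1]<90)&(hsv[...,2]>60)).astype(np.uint8)*255
box=np.zeros_like(mask); box[195:262,205:342]=255; mask&=box
cs,_=cv2.findContours(mask,cv2.RETR_EXTERNAL,cv2.CHAIN_APPROX_NONE)
out=im.copy()
for c in cs:
    if cv2.contourArea(c)<200: continue
    e=cv2.fitEllipse(c); print(e, onz('top',e[0],75).round(1)); 
# block corners top face z=45
d=((hsv[...,2]<100)&(hsv[...,1]>110)).astype(np.uint8)*255&box|mask
d=cv2.morphologyEx(d,cv2.MORPH_OPEN,np.ones((5,5)))
c=max(cv2.findContours(d,0,2)[0],key=cv2.contourArea); r=cv2.minAreaRect(c); print(r)
P=np.array([onz('top',p,40)[:2] for p in cv2.boxPoints(r)]); print(P.round(0), P.mean(0))
a=cv2.resize(im[185:275,195:385],None,fx=4,fy=4,interpolation=2); b=cv2.resize(sc[150:290,230:370],None,fx=4,fy=4,interpolation=2)
cv2.imwrite('pics/crop.png',a[:, :])
E
```

```text
((316.8799743652344, 237.62591552734375), (26.576066970825195, 26.758882522583008), 173.28501892089844) [498.8 -91.6  75. ]
((286.603271484375, 229.8681182861328), (26.433319091796875, 26.699195861816406), 106.2409896850586) [514.4   6.7  75. ]
((256.62750244140625, 222.142333984375), (26.22359275817871, 26.604013442993164), 170.43670654296875) [530.1 104.9  75. ]
((227.07334899902344, 214.72512817382812), (26.34476661682129, 26.4422550201416), 96.47909545898438) [545.  202.7  75. ]
((272.4151611328125, 228.72805786132812), (130.03213500976562, 37.12342071533203), 14.500167846679688)
[[ 493.  275.]
 [ 617.  261.]
 [ 548. -168.]
 [ 427. -145.]] [521.07265669  55.74609436]
```

View pics/crop.png

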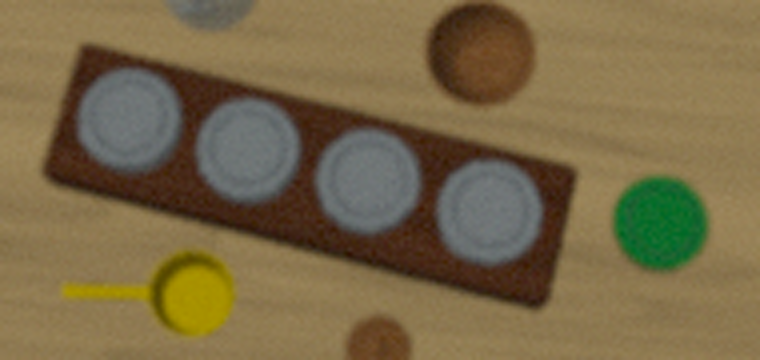

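The crop shows four steel discs on the dark block at (129,119), (248,150), (368,181) and (490,212) in crop pixels. The green disc at (660,222) is off the block. Positions are consistent, with 99 mm spacing. I'll go above lid_1 with the fingers closed, 33 mm out from its centre on the robot's side.

Request:
{"api": "arm_command", "payload": {"steps": [[-5,9,0,0,0,0],[-10,18,0,0,0,0],[-15,27,0,0,0,0],[-20.4,36.8,2,0,0,0],[-20.4,36.8,4,0,0,0],[-20.4,36.8,6,0,0,0],[-20.4,36.8,8,0,0,0],[-20.4,36.8,10,0,0,0],[-20.4,36.8,11.5,0,0,0],[-20.4,36.8,11.5,0,0,0],[-20.4,36.8,11.5,0,0,0],[-20.4,36.8,11.5,0,0,0]], "jaw": 0}}

```text
t: 1.1
eef_pos: [517.1, 213.5, 286.3]
tcp_rot: [-3.139, 0.003, 1.113]
ft_force: [-1.6, -0.0, -0.3]
opening: 0.214
```

Request:
{"api": "arm_command", "payload": {"steps": [[0,0,0.4,0,0,0],[0,0,0.4,0,0,0],[0,0,0.4,0,0,0],[0,0,0.4,0,0,0],[0,0,0.4,0,0,0],[0,0,0.4,0,0,0]]}}

```text
t: 1.6
eef_pos: [515.0, 217.7, 286.3]
tcp_rot: [3.141, -0.001, 1.118]
ft_force: [0.5, -0.5, 0.0]
opening: 0.007
```

```bash
python3 - <<'E'
from h import *
a=read_camera('scene')[:,:,::-1]; cv2.imwrite('pics/s1.png',cv2.resize(a[120:320,200:420],None,fx=3.2,fy=3,interpolation=2))
print(state())
E
```

```text
{'t': 1.65, 'joints': array([ 2.81588314e-01,  5.48195735e-01,  1.84123631e+00,  9.99850147e-05,
        7.51374824e-01, -8.36380752e-01]), 'qvel': array([-0.00425522,  0.00564459, -0.00150096, -0.00010109,  0.00012975,
        0.00069491]), 'tau': array([ 8.99811625e-02, -5.78029919e+01, -1.86371899e+01,  2.13253376e-02,
        8.61748424e-02,  3.02160341e-03]), 'eef_pos': array([515.02387033, 217.59108126, 286.18317086]), 'tcp_rot': array([ 3.14105521e+00, -5.77294834e-04,  1.11789618e+00]), 'ft_force': array([ 0.41731646,  0.01636146, -0.81073035]), 'moment': array([ 0.02393711, -0.04478384, -0.01915725]), 'opening': 0.003134665959811579}
```

View pics/s1.png

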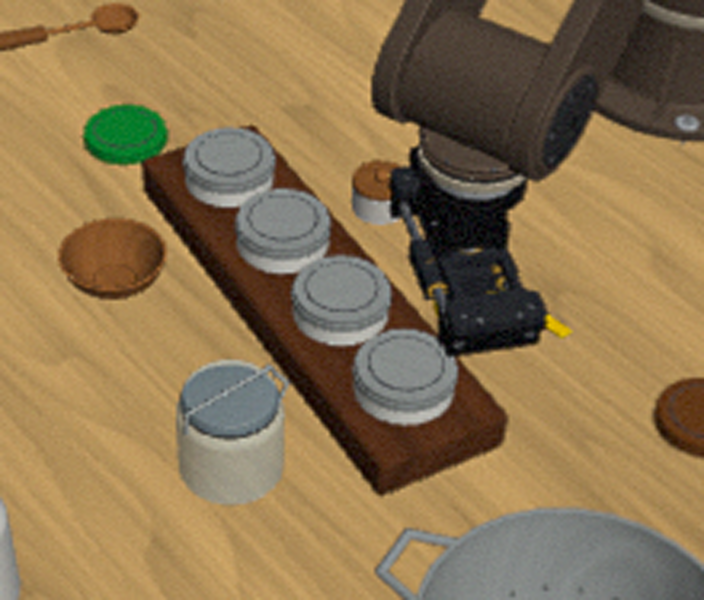

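The scene crop shows the closed fingers at about (490,340), just in front of lid_1 at (405,365). I'll check the geometry by projection and cross-check the lid centres in this view.

```bash
python3 - <<'E'
from h import *
f=lambda p:((proj('scene',p)-[200,120])*[3.2,3]).round(0)
print('tip',f([515,217.6,96]))
for x,y in((545,202.7),(530.1,104.9),(514.4,6.7),(498.8,-91.6)): print(f([x,y,77]))
E
```

```text
tip [451. 339.]
[408. 360.]
[344. 285.]
[286. 216.]
[232. 152.]
```

```bash
python3 - <<'E'
from h import *
f=lambda p:((proj('scene',p)-[200,120])*[3.2,3]).round(0)
for z in (96,115,174,286): print(z,f([515,217.6,z]))
a=read_camera('scene')[:,:,::-1]; cv2.imwrite('pics/s2.png',cv2.resize(a[160:260,290:390],None,fx=6,fy=6,interpolation=2))
E
```

```text
96 [451. 339.]
115 [453. 324.]
174 [460. 274.]
286 [473. 170.]
```

View pics/s2.png

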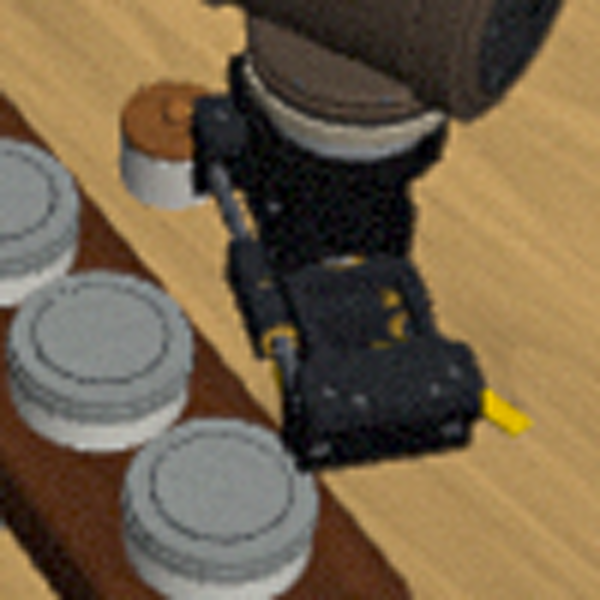

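Request:
{"api": "arm_command", "payload": {"steps": [[0,0,0.7,0,0,0],[0,0,1.3,0,0,0],[0,0,1.5,0,0,0],[0,0,1.5,0,0,0],[0,0,1.5,0,0,0]]}}

```text
t: 2.12
eef_pos: [515.3, 217.1, 270.4]
tcp_rot: [-3.141, 0.0, 1.117]
ft_force: [-0.5, -0.6, 0.1]
opening: 0.006
```

Request:
{"api": "arm_command", "payload": {"steps": [[0,0,0.1,0,0,0],[0,0,0.2,0,0,0],[0,0,0.2,0,0,0]]}}

```text
t: 2.37
eef_pos: [515.3, 217.1, 268.7]
tcp_rot: [3.142, -0.0, 1.117]
ft_force: [-0.2, 0.9, -0.3]
opening: 0.01
```

Request:
{"api": "arm_command", "payload": {"steps": [[0,0,0.1,0,0,0],[0,0,0.1,0,0,0],[0,0,0.1,0,0,0]]}}

```text
t: 2.62
eef_pos: [515.3, 217.1, 267.8]
tcp_rot: [3.142, -0.0, 1.117]
ft_force: [0.9, 0.2, -1.0]
opening: 0.006
```

Request:
{"api": "arm_command", "payload": {"steps": [[0,0,0.1,0,0,0],[0,0,0.1,0,0,0],[0,0,0.1,0,0,0]]}}

```text
t: 2.87
eef_pos: [515.3, 217.1, 267.1]
tcp_rot: [3.141, -0.0, 1.117]
ft_force: [-1.7, -0.5, 5.4]
opening: 0.007
```

Request:
{"api": "arm_command", "payload": {"steps": [[0,0,0.05,0,0,0],[0,0,0.05,0,0,0],[0,0,0.05,0,0,0]]}}

```text
t: 3.12
eef_pos: [515.3, 217.1, 267.1]
tcp_rot: [3.141, -0.001, 1.117]
ft_force: [-2.0, -1.4, 11.4]
opening: 0.007
```

Request:
{"api": "arm_command", "payload": {"steps": [[0,0,0.05,0,0,0],[0,0,0.05,0,0,0],[0,0,0.05,0,0,0]]}}

```text
t: 3.37
eef_pos: [515.2, 217.1, 267.1]
tcp_rot: [3.141, -0.001, 1.117]
ft_force: [-4.2, -1.3, 16.3]
opening: 0.005
```

lid_1 doesn't move: z stays at 267.1 while the force climbs to 16 N, so it is seated. Next is lid_2.

Request:
{"api": "arm_command", "payload": {"steps": [[0,0,-1.3,0,0,0],[0,0,-1.5,0,0,0],[-3,1,-1.5,0,0,0],[-6,1.9,-1.5,0,0,0],[-9.44,2.95,-1.2,0,0,0],[-9.44,2.95,-0.8,0,0,0],[-9.44,2.95,-0.45,0,0,0],[-9.44,2.95,-0.45,0,0,0],[-9.44,2.95,-0.45,0,0,0],[-9.44,2.95,-0.45,0,0,0]]}}

```text
t: 4.2
eef_pos: [500.6, 120.2, 270.2]
tcp_rot: [3.141, -0.0, 1.118]
ft_force: [0.7, 0.1, 0.5]
opening: 0.004
```

Request:
{"api": "arm_command", "payload": {"steps": [[0,0,0.1,0,0,0],[0,0,0.15,0,0,0],[0,0,0.15,0,0,0]]}}

```text
t: 4.45
eef_pos: [500.4, 119.7, 268.7]
tcp_rot: [3.142, -0.0, 1.118]
ft_force: [-0.0, 1.1, 0.7]
opening: 0.004
```

Request:
{"api": "arm_command", "payload": {"steps": [[0,0,0.1,0,0,0],[0,0,0.1,0,0,0],[0,0,0.1,0,0,0]]}}

```text
t: 4.7
eef_pos: [500.4, 119.4, 267.8]
tcp_rot: [3.141, -0.0, 1.117]
ft_force: [-0.4, 1.5, 0.6]
opening: 0.002
```

Request:
{"api": "arm_command", "payload": {"steps": [[0,0,0.1,0,0,0],[0,0,0.1,0,0,0],[0,0,0.1,0,0,0]]}}

```text
t: 4.95
eef_pos: [500.4, 119.4, 267.7]
tcp_rot: [3.141, -0.001, 1.117]
ft_force: [-4.4, 2.0, 15.0]
opening: 0.005
```

Request:
{"api": "arm_command", "payload": {"steps": [[0,0,0.05,0,0,0],[0,0,0.05,0,0,0],[0,0,0.05,0,0,0]]}}

```text
t: 5.2
eef_pos: [500.3, 119.4, 267.6]
tcp_rot: [3.141, -0.001, 1.117]
ft_force: [-6.1, 0.9, 21.0]
opening: 0.005
```

lid_2 is also seated: z holds at 267.7 while the force reaches 21 N. Next is lid_3.

Request:
{"api": "arm_command", "payload": {"steps": [[0,0,-1.3,0,0,0],[0,0,-1.5,0,0,0],[-3,1,-1.5,0,0,0],[-6,1.9,-1.5,0,0,0],[-9.5,2.9,-1.2,0,0,0],[-9.5,2.9,-0.8,0,0,0],[-9.5,2.9,-0.45,0,0,0],[-9.5,2.9,-0.45,0,0,0],[-9.5,2.9,-0.45,0,0,0],[-9.5,2.9,-0.45,0,0,0]]}}

```text
t: 6.03
eef_pos: [485.0, 22.2, 270.7]
tcp_rot: [-3.142, -0.0, 1.118]
ft_force: [-0.1, 0.2, 0.5]
opening: 0.006
```

Request:
{"api": "arm_command", "payload": {"steps": [[0,0,0.1,0,0,0],[0,0,0.15,0,0,0],[0,0,0.15,0,0,0]]}}

```text
t: 6.28
eef_pos: [484.9, 21.6, 269.2]
tcp_rot: [3.142, -0.0, 1.118]
ft_force: [0.1, -0.2, -0.6]
opening: 0.003
```

Request:
{"api": "arm_command", "payload": {"steps": [[0,0,0.1,0,0,0],[0,0,0.1,0,0,0],[0,0,0.1,0,0,0]]}}

```text
t: 6.53
eef_pos: [484.8, 21.3, 268.2]
tcp_rot: [-3.142, -0.0, 1.117]
ft_force: [-0.1, -1.5, -0.2]
opening: 0.005
```

Request:
{"api": "arm_command", "payload": {"steps": [[0,0,0.1,0,0,0],[0,0,0.1,0,0,0],[0,0,0.1,0,0,0]]}}

```text
t: 6.78
eef_pos: [484.9, 21.2, 267.4]
tcp_rot: [3.141, -0.0, 1.117]
ft_force: [-0.4, 0.4, 5.2]
opening: 0.003
```

Request:
{"api": "arm_command", "payload": {"steps": [[0,0,0.05,0,0,0],[0,0,0.05,0,0,0],[0,0,0.05,0,0,0]]}}

```text
t: 7.03
eef_pos: [484.8, 21.2, 267.3]
tcp_rot: [3.141, -0.0, 1.117]
ft_force: [-2.5, -0.1, 12.1]
opening: 0.006
```

Request:
{"api": "arm_command", "payload": {"steps": [[0,0,0.05,0,0,0],[0,0,0.05,0,0,0],[0,0,0.05,0,0,0]]}}

```text
t: 7.28
eef_pos: [484.8, 21.2, 267.3]
tcp_rot: [3.141, -0.0, 1.117]
ft_force: [-4.4, 0.2, 19.6]
opening: 0.004
```

lid_3 is seated too: z holds at 267.3 while the force reaches 20 N. Next is lid_4.

Request:
{"api": "arm_command", "payload": {"steps": [[0,0,-1.3,0,0,0],[0,0,-1.5,0,0,0],[-3,1,-1.5,0,0,0],[-6,1.9,-1.5,0,0,0],[-9.5,2.9,-1.2,0,0,0],[-9.5,2.9,-0.8,0,0,0],[-9.5,2.9,-0.5,0,0,0],[-9.5,2.9,-0.5,0,0,0],[-9.5,2.9,-0.5,0,0,0],[-9.5,2.9,-0.5,0,0,0]]}}

```text
t: 8.12
eef_pos: [469.4, -75.9, 271.2]
tcp_rot: [-3.141, -0.0, 1.119]
ft_force: [-0.2, -0.2, -0.5]
opening: 0.003
```

Request:
{"api": "arm_command", "payload": {"steps": [[0,0,0.1,0,0,0],[0,0,0.15,0,0,0],[0,0,0.15,0,0,0]]}}

```text
t: 8.37
eef_pos: [469.3, -76.4, 269.7]
tcp_rot: [3.142, -0.0, 1.118]
ft_force: [0.1, 0.6, 0.9]
opening: 0.005
```

Request:
{"api": "arm_command", "payload": {"steps": [[0,0,0.05,0,0,0],[0,0,0.1,0,0,0],[0,0,0.1,0,0,0],[0,0,0.1,0,0,0]]}}

```text
t: 8.7
eef_pos: [469.3, -76.9, 268.7]
tcp_rot: [-3.142, -0.0, 1.117]
ft_force: [0.0, -0.3, 0.1]
opening: 0.006
```

Request:
{"api": "arm_command", "payload": {"steps": [[0,0,0.05,0,0,0],[0,0,0.1,0,0,0],[0,0,0.1,0,0,0],[0,0,0.1,0,0,0]]}}

```text
t: 9.03
eef_pos: [469.3, -76.9, 267.7]
tcp_rot: [-3.141, -0.0, 1.117]
ft_force: [-0.3, -0.8, -0.3]
opening: 0.005
```

Request:
{"api": "arm_command", "payload": {"steps": [[0,0,0.05,0,0,0],[0,0,0.05,0,0,0],[0,0,0.05,0,0,0],[0,0,0.05,0,0,0]]}}

```text
t: 9.37
eef_pos: [469.3, -76.9, 267.2]
tcp_rot: [3.142, -0.0, 1.117]
ft_force: [-0.1, -0.4, 0.1]
opening: 0.01
```

Request:
{"api": "arm_command", "payload": {"steps": [[0,0,0.05,0,0,0],[0,0,0.05,0,0,0],[0,0,0.05,0,0,0],[0,0,0.05,0,0,0]]}}

```text
t: 9.7
eef_pos: [469.2, -76.9, 266.7]
tcp_rot: [-3.142, -0.0, 1.117]
ft_force: [-1.3, 0.3, 1.2]
opening: 0.004
```

Request:
{"api": "arm_command", "payload": {"steps": [[0,0,0.05,0,0,0],[0,0,0.05,0,0,0],[0,0,0.05,0,0,0],[0,0,0.05,0,0,0]]}}

```text
t: 10.03
eef_pos: [469.2, -76.8, 266.2]
tcp_rot: [-3.141, -0.0, 1.117]
ft_force: [-0.5, 1.2, 2.0]
opening: 0.003
```

Request:
{"api": "arm_command", "payload": {"steps": [[0,0,0.05,0,0,0],[0,0,0.05,0,0,0],[0,0,0.05,0,0,0],[0,0,0.05,0,0,0]]}}

```text
t: 10.37
eef_pos: [469.2, -76.9, 265.7]
tcp_rot: [-3.141, -0.0, 1.117]
ft_force: [-1.9, 1.6, 3.0]
opening: 0.004
```

Request:
{"api": "arm_command", "payload": {"steps": [[0,0,0.05,0,0,0],[0,0,0.05,0,0,0],[0,0,0.05,0,0,0],[0,0,0.05,0,0,0]]}}

```text
t: 10.7
eef_pos: [469.2, -76.9, 265.2]
tcp_rot: [-3.141, -0.0, 1.117]
ft_force: [-3.2, 1.2, 3.3]
opening: 0.004
```

Request:
{"api": "arm_command", "payload": {"steps": [[0,0,0.05,0,0,0],[0,0,0.05,0,0,0],[0,0,0.05,0,0,0],[0,0,0.05,0,0,0]]}}

```text
t: 11.03
eef_pos: [469.2, -76.9, 264.7]
tcp_rot: [-3.142, -0.0, 1.117]
ft_force: [-3.6, 1.0, 3.9]
opening: 0.008
```

```bash
python3 - <<'E'
from h import *
a=read_camera('scene')[:,:,::-1]; cv2.imwrite('pics/s3.png',cv2.resize(a[140:250,230:340],None,fx=5.4,fy=5.4,interpolation=2))
E
```

```text
(no output)
```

View pics/s3.png

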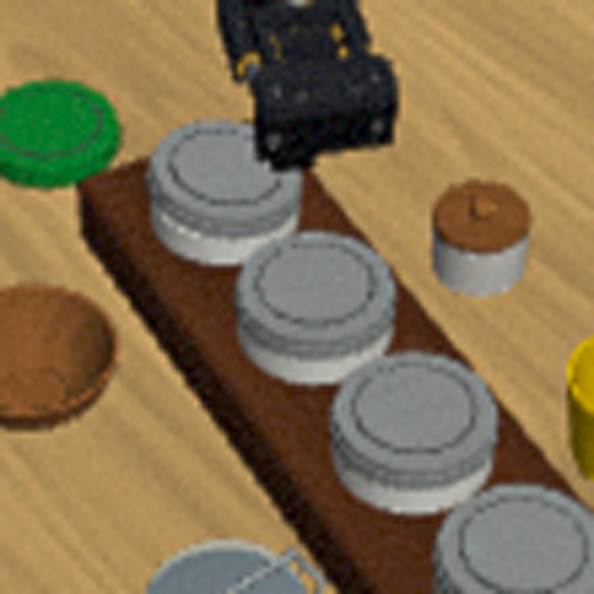

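lid_4 at (225,185) in the crop is visibly tilted under the fingers, and z sank about 2.5 mm at only 1–4 N. It is the loose lid. I'll lift, move to its middle and press.

Request:
{"api": "arm_command", "payload": {"steps": [[0,0,-0.7,0,0,0],[0,0,-1.4,0,0,0],[0,1.0,-1.5,0,0,0],[0,2.2,-1.5,0,0,0],[0,3.3,-1.4,0,0,0],[0,3.3,-1.0,0,0,0],[0,3.3,-0.6,0,0,0],[0,3.3,-0.6,0,0,0],[0,3.3,-0.6,0,0,0],[0,3.3,-0.6,0,0,0]]}}

```text
t: 11.92
eef_pos: [498.7, -91.2, 270.6]
tcp_rot: [-3.141, 0.0, 1.117]
ft_force: [-0.1, -0.4, 1.1]
opening: 0.002
```

```bash
python3 - <<'E'
from h import *
a=read_camera('scene')[:,:,::-1]; cv2.imwrite('pics/s4.png',cv2.resize(a[140:250,230:340],None,fx=5.4,fy=5.4,interpolation=2))
s=state();print(s['eef_pos'],s['ft_force'])
f=lambda p:((proj('scene',p)-[230,140])*5.4).round(0)
print(f([498.8,-91.6,77]), f([498.8,-91.6,80]))
E
```

```text
[498.75230434 -91.22171666 270.73284509] [-0.31662135  0.24772338  0.27994126]
[229. 165.] [229. 161.]
```

View pics/s4.png

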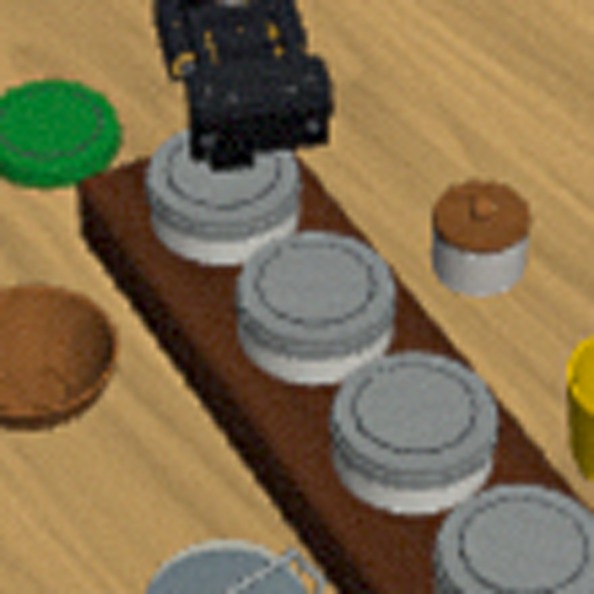

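Lid_4 is level again with the fingertips at about (231,160), close to its middle at (224,168). Pressing down.

Request:
{"api": "arm_command", "payload": {"steps": [[0,0,0.1,0,0,0],[0,0,0.2,0,0,0],[0,0,0.3,0,0,0],[0,0,0.35,0,0,0],[0,0,0.35,0,0,0],[0,0,0.35,0,0,0]]}}

```text
t: 12.47
eef_pos: [498.9, -91.3, 267.2]
tcp_rot: [-3.142, -0.0, 1.117]
ft_force: [0.1, -0.0, 0.2]
opening: 0.005
```

Request:
{"api": "arm_command", "payload": {"steps": [[0,0,0.05,0,0,0],[0,0,0.1,0,0,0],[0,0,0.1,0,0,0],[0,0,0.1,0,0,0]]}}

```text
t: 12.8
eef_pos: [498.9, -91.3, 266.5]
tcp_rot: [3.141, -0.0, 1.117]
ft_force: [-1.0, -0.1, 5.8]
opening: 0.003
```

Request:
{"api": "arm_command", "payload": {"steps": [[0,0,0.05,0,0,0],[0,0,0.1,0,0,0],[0,0,0.15,0,0,0],[0,0,0.2,0,0,0],[0,0,0.2,0,0,0],[0,0,0.2,0,0,0]]}}

```text
t: 13.3
eef_pos: [498.9, -91.3, 264.6]
tcp_rot: [3.141, -0.0, 1.117]
ft_force: [-1.5, 0.6, 5.6]
opening: 0.005
```

Request:
{"api": "arm_command", "payload": {"steps": [[0,0,0.05,0,0,0],[0,0,0.1,0,0,0],[0,0,0.15,0,0,0],[0,0,0.2,0,0,0],[0,0,0.2,0,0,0],[0,0,0.2,0,0,0]]}}

```text
t: 13.8
eef_pos: [498.9, -91.3, 262.6]
tcp_rot: [3.141, -0.0, 1.117]
ft_force: [-2.3, 0.6, 6.5]
opening: 0.002
```

Request:
{"api": "arm_command", "payload": {"steps": [[0,0,0.05,0,0,0],[0,0,0.1,0,0,0],[0,0,0.1,0,0,0],[0,0,0.1,0,0,0]]}}

```text
t: 14.13
eef_pos: [498.9, -91.3, 262.1]
tcp_rot: [3.141, -0.0, 1.117]
ft_force: [-3.4, 0.7, 13.3]
opening: 0.006
```

Request:
{"api": "arm_command", "payload": {"steps": [[0,0,0.05,0,0,0],[0,0,0.1,0,0,0],[0,0,0.1,0,0,0],[0,0,0.1,0,0,0],[0,0,0.1,0,0,0]]}}

```text
t: 14.55
eef_pos: [498.8, -91.3, 262.0]
tcp_rot: [3.14, -0.0, 1.117]
ft_force: [-7.3, 2.2, 28.7]
opening: 0.008
```

Hard stop at tip z of about 72.0 mm, which puts the lid origin near 64 mm. I'll ease the push a little and check before handing in.

Request:
{"api": "arm_command", "payload": {"steps": [[0,0,-0.06,0,0,0],[0,0,-0.06,0,0,0],[0,0,-0.06,0,0,0],[0,0,-0.06,0,0,0],[0,0,-0.06,0,0,0],[0,0,-0.06,0,0,0]]}}

```text
t: 15.05
eef_pos: [498.8, -91.3, 262.1]
tcp_rot: [3.141, -0.0, 1.117]
ft_force: [-4.7, 0.3, 19.8]
opening: 0.002
```

```bash
python3 - <<'E'
from h import *
a=read_camera('scene')[:,:,::-1]; cv2.imwrite('pics/s5.png',cv2.resize(a[120:320,200:420],None,fx=3.2,fy=3,interpolation=2))
s=state();print(s['t'],s['eef_pos'],s['ft_force'])
E
```

```text
15.1 [498.83834141 -91.30813787 262.11380794] [-4.68816992  1.45683723 19.20007822]
```

View pics/s5.png

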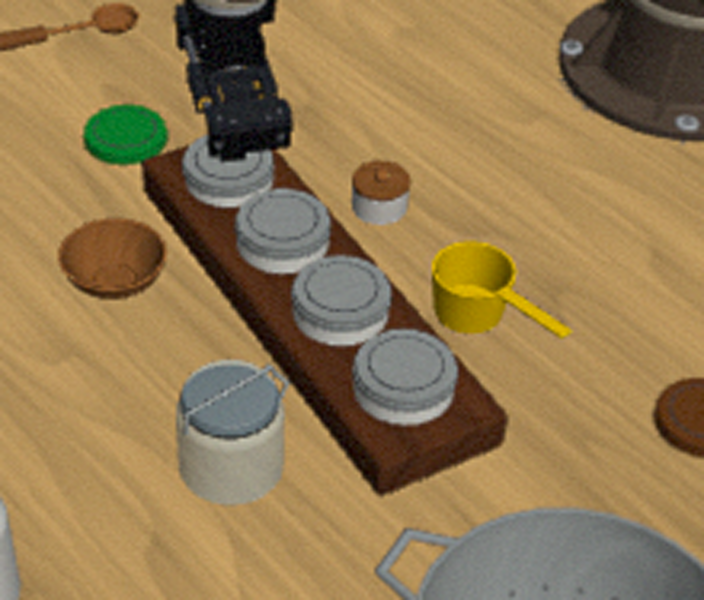

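All four lids are level and in place, with the fingertips on the middle of lid_4 at (228,155). The bystanders in view have not moved. Handing in.

```bash
python3 -c "
from cell import *
print(job_done()); s=state(); print(s['t'],s['eef_pos'],s['ft_force'])"
```

```text
the job is handed in; nothing more can be done
None
the job is handed in; nothing more can be done
```

The loose lid was lid_4. It is now pressed home, and I handed the job in at about 15 s with the closed fingertips still holding it down at its middle.

- **Finding it:** I pressed the edges of lids 1 to 3 with up to 16–21 N and they did not sink. Lid_4 sank about 2.5 mm at only 1–4 N and visibly tilted, then fell back level when released.
- **Pressing it home:** Pressed at its middle, lid_4 went down about 5 mm to a hard stop. Its origin is then about 64 mm above the counter, judged from the fingertip height.
- **Last checks:** The force was about 19 N just before hand-in, and the grasp point was about 2–3 mm from the lid's centre. The last picture shows all four lids level and in place, and nothing visibly moved among the bystanders in view. The mortar was outside that picture, but the arm did not go near it.
- **Not as described:** The force readings while lid_4 went down were 5.6–6.5 N, but I only read it at the end of each move, so a brief peak near the expected 10 N could have been missed. About 5 N of sideways force remained at the end, and no check failed.

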